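Gauge a loose heat sink into its row and hold it pressed

TASK

Start the vacuum hold-down by pressing its green button fully down and letting it come back up. Then slide the orange spacer, tongue first from the front, into whichever gap beside the bright loose heat sink is wide enough for it, without shoving that heat sink along, until the spacer's shoulder stops against the black heat sink's front, and leave it standing there on the board. Last, take hold of the loose heat sink, bring it flush against the spacer so that it stands square and level in line with its neighbours, and finish while still holding it pressed both sideways against the spacer (the spacer bearing on the black neighbour) and firmly down on the board; do not disturb the fan, the screwdriver or the jar.

Things in the scene. Friction and masses are not known exactly. Their poses are not given: they have to be found in the camera images.
- fixture: fixed grey vacuum hold-down box with a green board on top (board top 50 mm above the bench). Origin on the bench under the middle of the row of three heat sinks, where the loose one belongs. -x is its front (robot's side, where the spacer goes in), +y runs left along the row. Flat board reaches 85 mm in front and 50 mm behind the origin; 11 mm high connectors in its rear corners; panel at -y
- start (a joint): travel of the green spring push button on the control panel, in m: 0 up, 0.006 fully down; it needs 1.5 N to start moving and 5 N to be fully down, and springs back when let go
- start_top (a point): middle of the top face of the green push button (26 mm across, it moves straight down; its top stands 22 mm above the panel when up)
- left_sink: black finned heat sink fixed on the board at the left end of the row: 40 (x) x 50 (y) x 35 mm high, origin at the centre of its underside, axes as the fixture's; 60 mm to the left of where the loose one belongs
- right_sink: black finned heat sink fixed on the board at the right end of the row, same size and origin; its centre is 60 mm to the right of the place where the loose one belongs
- loose_sink: bright aluminium finned heat sink, loose, about 90 g, on the board between the black ones: 40 (x) x 50 (y) x 35 mm high, origin at the centre of its underside, axes nearly the fixture's. It starts off centre: about 4 mm gap to one neighbour, 16 mm to the other; pushed up to the 10 mm spacer it stands midway. Can be gripped from above across its 40 mm depth
- spacer: orange plastic gauge, about 50 g, standing on the bench. Tongue along its +x: 10 mm thick (y), 26 high, 48 long, rounded nose. Handle along its -x: 24 thick (y), 35 high, 50 long, making a square shoulder 7 mm wide each side of the tongue. Origin on the underside centre line in the plane of the shoulder, z up
- fan: black square cooling fan 80 x 80 x 25 mm lying flat on the bench, loose; leave alone. Origin at the centre of its underside
- screwdriver: red-handled screwdriver, under 250 mm long, lying on the bench behind the fixture, loose; leave alone
- jar: small white jar with a blue cap, 44 mm across and 45 mm high, standing on the bench behind the fixture, loose; leave alone. Origin at the centre of its underside
Things that resemble listed ones, but are neither listed nor needed, are in the scene too. Several things have the shape of the spacer; the one meant has the colours described above.

How it is judged:
By the outcome, as a careful person would: the job done as asked, in the order asked, and still so for the second after the job is handed in, while the arm keeps its last pose, push and grip.
It also fails if it takes over 58 s, if anything falls off the work surface, if the arm or the gripper's body presses on something with over 40 N, if the wrist force passes 120 N, or if a joint passes its speed limit or range.

ROBOT

A 6-joint arm with a two-finger parallel gripper is mounted at the origin on the work surface. World frame = base frame: x ahead of the robot, y to its left, z up, the work surface at z = 0. Lengths are in mm, angles in rad, forces in N, time in s.
With the tool pointing down it reaches from about 350 to 975 mm from the base axis. Payload 7.1 kg.
Tool frame: the origin (TCP) lies on the mounting face of the last link; the fingertips stand 182 mm ahead of it and the grasp point (between the pads) lies 163 mm ahead of it (ctrl.tcp_to_tips is the distance from the TCP to the fingertips, in mm); z points along the fingers, y is the direction in which the jaws open and shut (so a half turn about z gives the same grasp; the last joint's range is limited). The gripper opens to 88 mm and grips with 3 to 60 N. Pads are 20 mm wide; open, the fingers measure 115 mm over their backs; the gripper's body (75 mm by 178 mm) begins 61 mm behind the grasp point.
Start: joints at [1.104, 0.423, 1.63, -0, 1.089, -0.019], TCP at [270.583, 563.375, 404.675] pointing down, gripper open.
Joint ranges: [-3, 3], [-0.9, 2.11], [0.09, 2.58], [-1.31, 4.45], [0.11, 2.69], [-2.54, 2.54]. Speed limits (rad/s): [2.39, 2.39, 3.01, 3.14, 3.14, 3.14].

INTERFACE

Orientations are given as a rotation vector (axis times angle).
In Python, from workcell import ctrl gives the robot as it stands. The module is installed in compiled form; this text tells all that it offers.
- The arm moves only by the tool send_rows, never from a script. Its argument "commands" is a list of rows, each an object with "translation": the shift along the world's x, y, z normalised to -1 to 1, where 1 is 0.1 m, a list of three; "twist": the turn, a rotation vector about the world's x, y, z normalised to -1 to 1, where 1 is 0.5 rad, a list of three. A call has exactly 10 rows; each row is the pose to reach, as a shift and turn from the pose commanded when the call began; what a row does not reach only later rows make up. A row lasts 1/10 s, in which the tool goes at most 50 mm and 8.59 degrees, less where a joint would pass 70% of its speed; a pose out of reach is approached as far as the arm can. A call with a number of a shift or a turn outside -1 to 1 is refused whole. A call with a gripper value outside its range is refused whole. "grip" is the closure, from -1 (fully open) to 1 (shut), set as the call begins (left out, the last holds). The fingers move at their own pace and stop on an object; the grip force is fixed at half the most. Time passes only in rows, so rows that repeat a pose let the fingers close, or fill a call up. It gives the time, the measured TCP pose, the force and the opening at its end, in the units of the state.
- ctrl.get_obs(): the state, without advancing time (a new reading comes with each control period).
- ctrl.get_image(name): name is "side" or "top"; returns a dict with "img" (400x640x3 uint8, red, green, blue), "intrinsics" (3x3 intrinsics, pixels), "dist" ([k1, k2, p1, p2, k3] as OpenCV has them; the pictures are not rectified), "cam_to_world" (4x4, takes a point from camera to world coordinates). Camera axes: x right, y down, z forward; pixel columns grow to the right and rows downward; lengths in mm; the calibration is good to about 2 mm. A picture is of the moment at which its call begins. There is no depth.
- ctrl.close_job(): hands the job in, once; it reports no verdict.
The state is a dict: "t": time; "qpos": joint angles; "qvel": joint speeds; "joint_torque": joint torques, N m; "ee_pos": TCP position; "orientation": TCP orientation; "ft_force": force on the tool from outside, world axes, zero at the start; "moment": the same for the moment, N m; "width": finger opening in mm.
Only numpy, scipy, OpenCV 4.12 (cv2) and the standard library are available. Lean on these libraries where they do the work, as an engineer would, in place of code of your own. Each camera call takes 0.05 s, during which the arm holds its last target. There are 200 camera calls.

## Working session

There is one attempt and no reset: what is moved stays moved. The work goes in short steps, Python scripts to look and compute and a tool call to move; the robot and the scene stay as the last step left them, time stands still between calls to the robot, and variables do not carry over. Pictures are saved under pics/ and viewed, about 8 in all and at most 12, crops included, and the job is handed in when it is done.

Besides the shell and the picture viewer there is one more tool, called after "Call:" as a command line: name --argument value ..., lists and objects as JSON in quotes. send_rows: Moves the arm, as the interface text tells. Its arguments: {"type":"object","properties":{"commands":{"type":"array","items":{"type":"object","properties":{"translation":{"type":"array","items":{"type":"number"}},"twist":{"type":"array","items":{"type":"number"}}}}},"grip":{"type":"number"}},"required":["commands"]}

```bash
mkdir -p pics
cat > h.py <<'E'
import numpy as np, cv2
from workcell import ctrl
def grab(n):
    d=ctrl.get_image(n); d={k:np.array(v) for k,v in d.items()}; np.savez(f'pics/{n}.npz',**d); return d
def load(n): return dict(np.load(f'pics/{n}.npz'))
def ray(d,p):
    u=cv2.undistortPoints(np.array(p,float).reshape(-1,1,2),d['intrinsics'],d['dist']).reshape(-1,2)
    v=np.c_[u,np.ones(len(u))]@d['cam_to_world'][:3,:3].T
    return d['cam_to_world'][:3,3],v
def plane(d,p,z):
    c,v=ray(d,p); return c+v*((z-c[2])/v[:,2])[:,None]
def proj(d,P):
    M=np.linalg.inv(d['cam_to_world']); 
    return cv2.projectPoints(np.array(P,float).reshape(-1,1,3),cv2.Rodrigues(M[:3,:3])[0],M[:3,3],d['intrinsics'],d['dist'])[0].reshape(-1,2)
def save(img,name,box=None,s=1):
    if box: img=img[box[1]:box[3],box[0]:box[2]]
    img=cv2.resize(img,None,fx=s,fy=s,interpolation=cv2.INTER_CUBIC); cv2.imwrite(f'pics/{name}.png',img[...,::-1])
E
python3 - <<'E'
from h import *
for n in('top','side'):
    d=grab(n); print(n,d['cam_to_world'].round(2).tolist(),d['intrinsics'].round(1).tolist()); save(d['img'],n+'0',s=1.25)
o=ctrl.get_obs(); print(o['orientation'],o['ee_pos'],o['width'],ctrl.tcp_to_tips,o['t'])
E
```

```text
top [[0.01, -1.0, 0.06, 508.9], [-1.0, -0.01, -0.02, -54.68], [0.02, -0.06, -1.0, 1433.02], [0.0, 0.0, 0.0, 1.0]] [[443.1, 0.0, 325.5], [0.0, 443.1, 205.5], [0.0, 0.0, 1.0]]
side [[0.79, -0.47, 0.38, 171.84], [-0.61, -0.63, 0.48, -617.16], [0.02, -0.62, -0.79, 951.43], [0.0, 0.0, 0.0, 1.0]] [[389.6, 0.0, 314.7], [0.0, 389.6, 206.0], [0.0, 0.0, 1.0]]
[-6.97464447e-01 -3.06283618e+00  2.05882652e-03] [270.47717669 563.16649774 403.98908446] 88.06406320883501 182.0 0.1
```

View pics/top0.png

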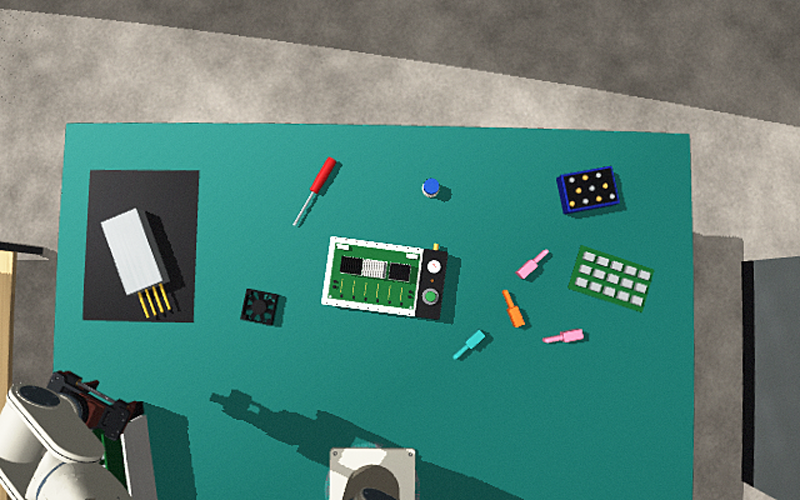

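View pics/side0.png

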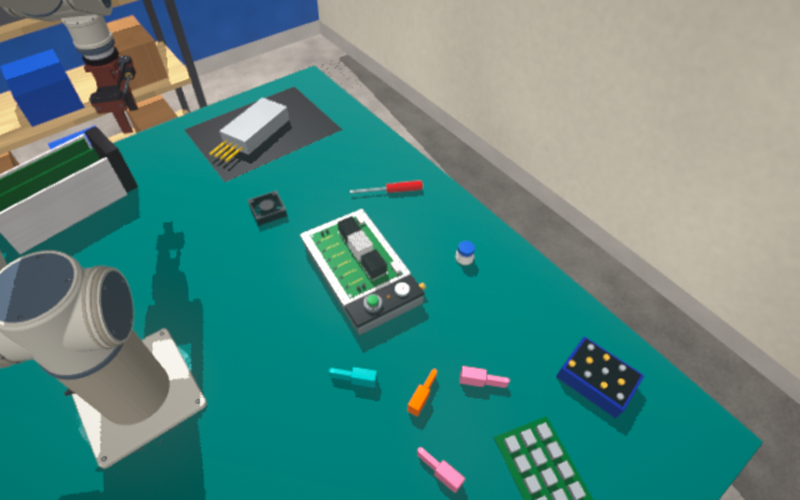

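Top view: the spacer is the orange piece at (410,247) native. The pink pieces at (425,211) and (451,269) and the teal one at (375,276) have its shape but the wrong colour. The green button is at about (344,237), and the white knob or button at (346,213) isn't the one. I'll enlarge both to confirm.

Run:
```python
from h import *
t=load('top');s=load('side')
a=cv2.resize(t['img'][180:265,250:430],None,fx=4.4,fy=4.4,interpolation=cv2.INTER_CUBIC)[:, :790]
save(a[:300] if 0 else a,'c1')
b=cv2.resize(s['img'][160:340,235:375],None,fx=3.3,fy=3.3,interpolation=cv2.INTER_CUBIC); save(b,'c2')
for n,d in(('top',t),('side',s)):
    h=cv2.cvtColor(d['img'],cv2.COLOR_RGB2HSV)
    for nm,lo,hi in(('orange',(8,170,120),(17,255,255)),('green',(55,100,60),(75,255,255))):
        m=cv2.inRange(h,lo,hi)
        k,l,st,c=cv2.connectedComponentsWithStats(m)
        print(n,nm,[(st[i].tolist(),c[i].round(1).tolist()) for i in range(1,k) if st[i,4]>30])
# spacer via handle/tongue in top
m=cv2.inRange(cv2.cvtColor(t['img'],cv2.COLOR_RGB2HSV),(8,170,120),(17,255,255))
ys,xs=np.nonzero(m); P=plane(t,np.c_[xs,ys],32)[:,:2]
c=P.mean(0);w,V=np.linalg.eigh(np.cov((P-c).T)); ax=V[:,1]; ax=ax if ax[0]>0 else -ax
q=(P-c)@np.c_[ax,[-ax[1],ax[0]]]
print(c,ax,np.degrees(np.arctan2(ax[1],ax[0])),q.min(0),q.max(0))
for x in range(-50,60,6):
    k=abs(q[:,0]-x)<4; print(x,k.sum(),q[k,1].min().round(1) if k.any() else '',q[k,1].max().round(1)if k.any() else '')
```

```text
top orange [([402, 232, 18, 30, 204], [410.4, 248.7])]
top green [([263, 194, 73, 53, 2063], [298.5, 222.5]), ([454, 196, 69, 54, 1168], [486.9, 222.5]), ([340, 233, 9, 8, 53], [344.1, 236.7])]
side orange [([327, 295, 22, 38, 288], [336.7, 316.4])]
side green [([0, 111, 79, 57, 1759], [35.7, 137.5]), ([250, 174, 68, 63, 1402], [280.7, 207.7]), ([294, 236, 9, 9, 66], [297.8, 240.0]), ([396, 334, 78, 66, 1493], [430.4, 370.4])]
[ 466.68856642 -345.94808869] [0.65666777 0.75417997] 48.95376928473522 [-48.59035345 -29.54972342] [247.96613357  81.10297742]
-50 3 2.5 7.0
-44 10 2.3 20.3
-38 21 -0.3 24.5
-32 24 -5.1 24.5
-26 24 -7.7 24.0
-20 24 -10.4 19.3
-14 24 -13.0 16.7
-8 25 -15.6 16.4
-2 20 -15.6 11.4
4 19 -14.0 8.8
10 14 -16.6 4.0
16 11 -19.3 -5.5
22 10 -19.5 -7.9
28 13 -24.3 -10.5
34 12 -26.9 -13.1
40 9 -29.5 -15.8
46 7 -27.4 -18.4
52 1 -23.2 -23.2
58 0
```

View pics/c1.png

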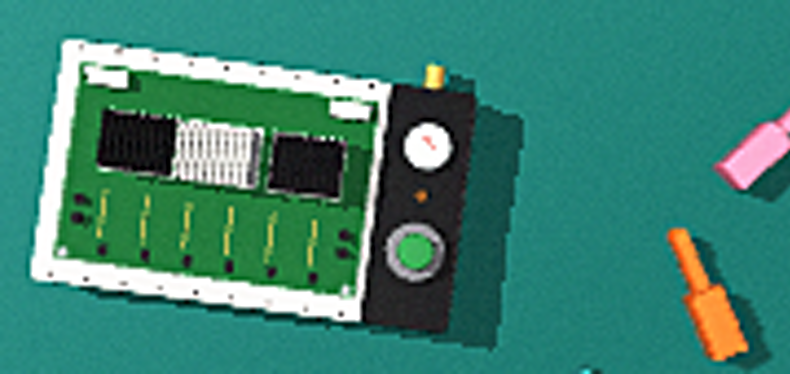

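View pics/c2.png

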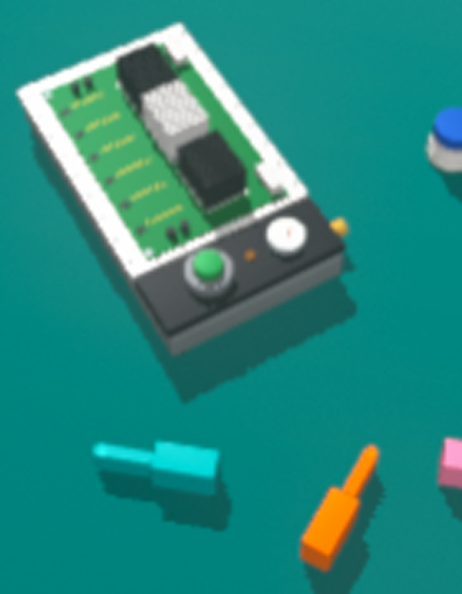

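The top crop confirms a wide gap on the loose sink's right (-y) side, about (262,158) in the crop. It touches or nearly touches the left sink. The only orange gauge has its tongue pointing up at (680,240), and the green button in the grey collar is at (413,251). Next I'll measure these.

```bash
cat >> h.py <<'E'
def tri(t,pt,s,ps):
    c1,v1=ray(t,pt);c2,v2=ray(s,ps);v1=v1[0]/np.linalg.norm(v1[0]);v2=v2[0]/np.linalg.norm(v2[0])
    a=np.linalg.lstsq(np.c_[v1,-v2],c2-c1,rcond=None)[0]; A=c1+a[0]*v1;B=c2+a[1]*v2
    return (A+B)/2,np.linalg.norm(A-B)
def comp(m,pt,bx=None):
    k,l,st,c=cv2.connectedComponentsWithStats(m); j=l[int(pt[1]),int(pt[0])]; return (l==j).astype(np.uint8)
def up(d,box,k=8):
    return cv2.resize(d['img'][box[1]:box[3],box[0]:box[2]],None,fx=k,fy=k,interpolation=cv2.INTER_CUBIC)
def quad(m,box,k=8):
    c=max(cv2.findContours(m,cv2.RETR_EXTERNAL,cv2.CHAIN_APPROX_NONE)[0],key=cv2.contourArea)
    r=cv2.minAreaRect(c); return (cv2.boxPoints(r)+.5)/k-.5+np.array(box[:2])
E
python3 - <<'E'
from h import *
t=load('top');s=load('side')
P,e=tri(t,[344.1,236.7],s,[297.8,240.0]);print('button',P,e)
box=(255,185,345,260);k=8
u=up(t,box);hs=cv2.cvtColor(u,cv2.COLOR_RGB2HSV)
# board incl. white: bright/green region; white frame outer
white=cv2.inRange(hs,(0,0,170),(180,70,255)); q=quad(white,box); print('white outer px',q.round(1).tolist()); W=plane(t,q,50)[:,:2]; print(W.round(1).tolist())
dark=cv2.inRange(hs,(0,0,0),(180,255,70))
n,l,st,c=cv2.connectedComponentsWithStats(cv2.morphologyEx(dark,cv2.MORPH_OPEN,np.ones((15,15))))
for i in range(1,n):
    if st[i,4]>1500:
        q=quad((l==i).astype(np.uint8),box); w=plane(t,q,85)[:,:2]; print('dark',st[i].tolist(),w.mean(0).round(1),w.round(1).tolist())
sil=cv2.inRange(hs,(0,0,120),(180,70,255)); sil=cv2.morphologyEx(sil,cv2.MORPH_CLOSE,np.ones((13,13)))
n,l,st,c=cv2.connectedComponentsWithStats(sil)
for i in range(1,n):
    if st[i,4]>1500:
        q=quad((l==i).astype(np.uint8),box); w=plane(t,q,85)[:,:2]; print('sil',st[i].tolist(),w.mean(0).round(1),w.round(1).tolist())
# spacer
for d,box in((t,(395,225,430,270)),(s,(320,288,356,340))):
    u=up(d,box);h=cv2.cvtColor(u,cv2.COLOR_RGB2HSV);m=cv2.inRange(h,(6,150,100),(19,255,255))
    c=max(cv2.findContours(m,0,1)[0],key=cv2.contourArea);a=cv2.approxPolyDP(c,8,True).reshape(-1,2)
    print('spacer',((a+.5)/8-.5+np.array(box[:2])).round(1).tolist())
im=np.hstack([cv2.resize(up(t,(395,225,430,270)),(400,514)),cv2.resize(up(s,(320,288,356,340)),(356,514))]);save(im,'c3')
E
```

```text
button [ 498.85826077 -138.55090524   59.90590381] 0.7230425931337511
white outer px [[256.0, 243.1], [263.5, 187.9], [338.7, 198.1], [331.2, 253.2]]
[[475.5, 134.5], [648.2, 115.0], [619.7, -121.1], [447.2, -99.9]]
dark [618, 114, 102, 449, 26899] [ 529.4 -118.7] [[614.3, -98.4], [614.8, -137.0], [444.5, -138.9], [444.0, -100.5]]
dark [137, 161, 142, 117, 13368] [571.8  56.9] [[555.6, 85.6], [594.5, 81.0], [587.9, 28.2], [549.1, 32.9]]
dark [450, 208, 133, 111, 12165] [557.4 -60.8] [[541.0, -34.0], [579.5, -38.4], [573.8, -87.8], [535.2, -83.2]]
sil [16, 32, 657, 513, 76870] [546.4   5.2] [[476.0, 129.8], [644.7, 110.7], [616.8, -120.1], [448.3, -99.4]]
sil [264, 174, 176, 131, 17401] [565.    1.8] [[546.8, 35.5], [590.8, 30.4], [583.2, -31.9], [539.3, -26.6]]
sil [662, 368, 58, 103, 2655] [ 498.5 -127.4] [[517.7, -116.3], [518.0, -138.0], [479.3, -138.5], [479.0, -116.8]]
spacer [[401.9, 231.8], [401.4, 233.8], [406.6, 245.8], [405.1, 248.1], [410.1, 259.9], [413.7, 261.3], [418.9, 259.3], [414.2, 245.3], [410.4, 243.6], [405.4, 232.1]]
spacer [[347.6, 294.9], [344.8, 296.3], [338.7, 307.4], [334.4, 308.1], [326.4, 322.3], [326.3, 328.6], [332.3, 332.1], [334.2, 331.6], [342.1, 316.9], [343.2, 309.7], [348.6, 298.7]]
```

View pics/c3.png

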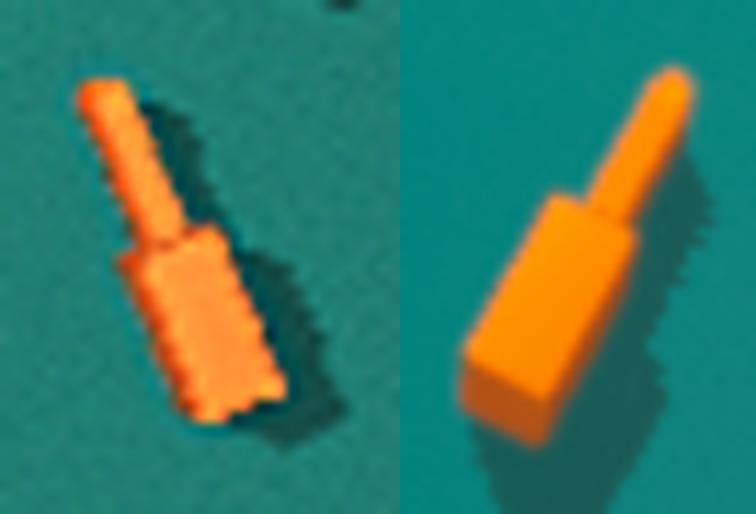

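Run:
```python
from h import *
t=load('top');s=load('side')
a=cv2.resize(t['img'][196:232,268:335],None,fx=8,fy=8,interpolation=cv2.INTER_CUBIC)
b=cv2.resize(s['img'][168:228,262:318],None,fx=9.57,fy=8.6*9.57/8.6,interpolation=cv2.INTER_CUBIC)
H=600;o=np.zeros((H,795,3),np.uint8);
b=b[:590]; o[:288,:536]=a; 
b2=cv2.resize(s['img'][170:226,262:318],(310,310),interpolation=cv2.INTER_CUBIC); o[290:600,:310]=b2
save(o,'c4')
tp=[413.3,252.7];sp=[334.6,317.3]
P,e=tri(t,tp,s,sp);print('handle centre',P,e)
print(plane(t,[tp],35),plane(s,[sp],35))
f=lambda d,a,b,z:np.degrees(np.arctan2(*(lambda w:(w[1],w[0]))((plane(d,[b],z)-plane(d,[a],z))[0])))
T=lambda x,y:[395+x/11.43-.5,225+y/11.43-.5];S=lambda x,y:[320+x/9.89-.5,288+y/9.89-.5]
print('yaw',f(t,T(285,385),T(218,228),35),f(t,T(212,418),T(145,258),35),f(s,S(145,400),S(235,235),35),f(s,S(62,355),S(155,190),35))
from scipy.spatial.transform import Rotation as R
o=ctrl.get_obs();M=R.from_rotvec(o['orientation']).as_matrix();print(M.round(3), 'jaw deg',np.degrees(np.arctan2(M[1,1],M[0,1])))
```

```text
handle centre [ 449.90547228 -360.81938784   29.96240108] 2.121864190840435
[[ 450.98081861 -360.33763171   35.        ]] [[ 447.49110181 -361.65144857   35.        ]]
yaw 23.672822891338512 23.297606872457557 23.367903047343017 23.33346877535801
[[-0.901  0.433 -0.001]
 [ 0.433  0.901 -0.001]
 [ 0.    -0.001 -1.   ]] jaw deg 64.3429019805701
```

View pics/c4.png

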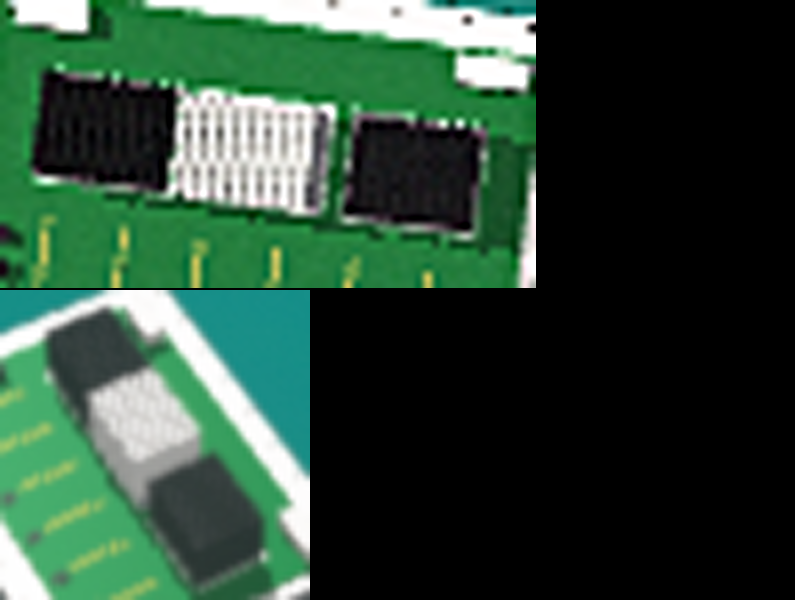

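Run:
```python
from h import *
t=load('top');s=load('side')
S=lambda p:np.array([[262+x/5.536-.5,170+(y-290)/5.536-.5] for x,y in p]);T=lambda p:np.array([[268+x/8-.5,196+y/8-.5] for x,y in p])
c,sn=np.cos(np.radians(-6.95)),np.sin(np.radians(-6.95));O=np.array([564.6,-2]);F=np.array([[c,-sn],[sn,c]])
fx=lambda P:((P[:,:2]-O)@F).round(1).tolist()
for n,p in(('loose',[(90,388),(155,368),(200,430),(133,462)]),('right',[(150,482),(215,458),(262,522)]),('left',[(47,335),(110,308),(150,365)])): print(n,fx(plane(s,S(p),85)))
print('loose base right-front',fx(plane(s,S([(133,462),(147,505),(97,435)]),50)))
print('top x marks along y=150:',fx(plane(t,T([(x,150) for x in(37,178,200,312,320,332,348,485)]),85)))
# profile along row direction in top view, at z=85, averaged over depth
g=t['img'].astype(np.float32)
for name,d in(('top',t),('side',s)):
  out=[]
  for y in np.arange(-90,92,2.):
    P=[[*(O+F@np.array([x,y])),85] for x in np.linspace(-14,14,15)]
    q=proj(d,P).astype(np.float32); v=cv2.remap(d['img'],q[:,0].reshape(1,-1),q[:,1].reshape(1,-1),cv2.INTER_LINEAR)[0].mean(0); out.append((int(y),*v.round().astype(int).tolist()))
  print(name,[o for o in out if -44<=o[0]<=48])
```

```text
loose [[-18.5, 32.1], [18.0, 27.5], [18.0, -21.9], [-22.3, -23.6]]
right [[-20.8, -39.5], [15.7, -42.2], [16.0, -90.1]]
left [[-21.5, 77.3], [17.2, 78.1], [16.7, 30.7]]
loose base right-front [[-10.4, 2.1], [-17.6, -27.3], [-18.6, 28.3]]
top x marks along y=150: [[-10.3, 84.0], [-3.1, 30.9], [-1.9, 22.6], [3.8, -19.6], [4.2, -22.6], [4.9, -27.1], [5.7, -33.2], [12.7, -84.8]]
top [(-44, 23, 23, 25), (-42, 27, 26, 28), (-40, 22, 21, 23), (-38, 18, 14, 18), (-36, 43, 39, 42), (-34, 70, 94, 76), (-32, 43, 100, 58), (-30, 16, 79, 33), (-28, 52, 104, 66), (-26, 115, 137, 120), (-24, 111, 112, 114), (-22, 90, 89, 93), (-20, 126, 127, 128), (-18, 219, 218, 217), (-16, 227, 225, 222), (-14, 199, 197, 192), (-12, 229, 228, 224), (-10, 220, 218, 214), (-8, 191, 189, 184), (-6, 228, 228, 224), (-4, 221, 219, 216), (-2, 183, 181, 176), (0, 221, 219, 216), (2, 221, 219, 216), (4, 181, 179, 174), (6, 217, 216, 213), (8, 219, 217, 214), (10, 181, 179, 174), (12, 216, 215, 211), (14, 218, 217, 213), (16, 175, 174, 168), (18, 212, 211, 207), (20, 218, 216, 212), (22, 176, 173, 169), (24, 210, 208, 205
[... 500 characters left out ...]
5, 214, 211), (-18, 218, 217, 215), (-16, 218, 217, 214), (-14, 218, 217, 215), (-12, 220, 219, 216), (-10, 219, 218, 216), (-8, 219, 218, 216), (-6, 220, 220, 217), (-4, 220, 219, 217), (-2, 220, 219, 217), (0, 221, 220, 218), (2, 220, 219, 217), (4, 218, 218, 215), (6, 219, 218, 215), (8, 217, 217, 214), (10, 218, 217, 215), (12, 219, 218, 215), (14, 218, 217, 214), (16, 218, 217, 214), (18, 219, 218, 216), (20, 218, 217, 215), (22, 216, 215, 213), (24, 209, 209, 207), (26, 190, 191, 188), (28, 161, 163, 161), (30, 122, 126, 124), (32, 85, 91, 90), (34, 63, 72, 71), (36, 55, 66, 64), (38, 53, 64, 63), (40, 53, 64, 63), (42, 53, 64, 63), (44, 53, 64, 63), (46, 52, 64, 62), (48, 53, 64, 62)]
```

Run:
```python
from h import *
t=load('top');s=load('side')
c,sn=np.cos(np.radians(-6.95)),np.sin(np.radians(-6.95));O=np.array([564.6,-2]);F=np.array([[c,-sn],[sn,c]])
W=lambda x,y,z:[*(O+F@np.array([x,y])),z]
im=[]
for d,b,k in((t,(270,196,334,232),12),(s,(262,170,318,226),10)):
    u=cv2.resize(d['img'][b[1]:b[3],b[0]:b[2]],None,fx=k,fy=k,interpolation=cv2.INTER_NEAREST)
    for y0 in(60,6,-60):
        for z,col in((85,(255,0,0)),(50,(0,0,255))):
            q=proj(d,[W(x,y0+y,z) for x,y in((-20,-25),(20,-25),(20,25),(-20,25))]); q=((q+.5-np.array(b[:2]))*k).astype(int)
            cv2.polylines(u,[q],True,col,1)
    im.append(u)
o=np.zeros((560,800,3),np.uint8);o[:400,:800]=0
a=cv2.resize(im[0],(400,225));o[:]=0
o=np.hstack([im[1][:, :400] if 0 else cv2.resize(im[1],(440,440)),cv2.resize(im[0],(352,198)) if 0 else np.vstack([cv2.resize(im[0],(360,203)),np.zeros((237,360,3),np.uint8)])])
save(o,'c5')
```

```text
(no output)
```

View pics/c5.png

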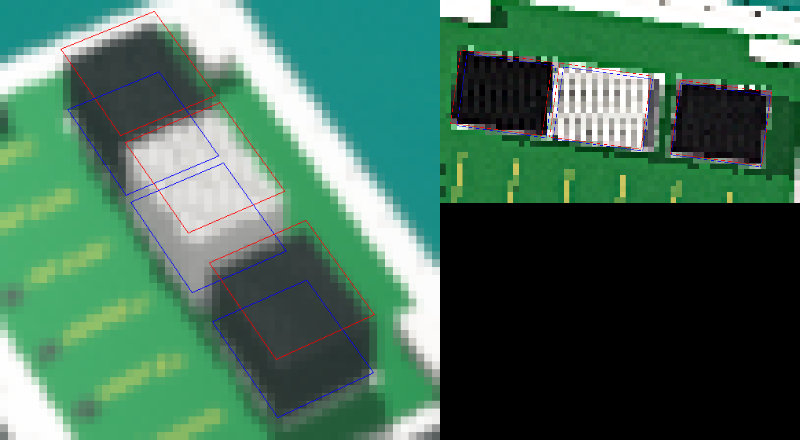

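The side view overlay agrees with the top one. The loose sink is untilted with its centre at y≈+6 in the fixture frame, so the wide gap is on the right (-y). A grey strip about 7 mm wide at the foot of its right side is unexplained, so I'll watch the force when I insert the spacer. Moving to the button now.

Call:
send_rows --commands '[{"translation": [0.03,-0.1,-0.02],"twist": [0,0,-0.036]},{"translation": [0.06,-0.2,-0.04],"twist": [0,0,-0.072]},{"translation": [0.1,-0.3,-0.06],"twist": [0,0,-0.108]},{"translation": [0.13,-0.4,-0.08],"twist": [0,0,-0.144]},{"translation": [0.16,-0.5,-0.1],"twist": [0,0,-0.18]},{"translation": [0.2,-0.6,-0.12],"twist": [0,0,-0.216]},{"translation": [0.23,-0.7,-0.14],"twist": [0,0,-0.252]},{"translation": [0.26,-0.8,-0.16],"twist": [0,0,-0.288]},{"translation": [0.3,-0.9,-0.18],"twist": [0,0,-0.324]},{"translation": [0.33,-1,-0.2],"twist": [0,0,-0.36]}]' --grip 1

```text
t: 1.1
ee_pos: [303.9, 462.6, 384.5]
orientation: [0.972, 2.987, 0.0]
ft_force: [0.3, -0.5, 0.8]
width: 11.4
```

Call:
send_rows --commands '[{"translation": [0.03,-0.1,-0.02],"twist": [0,0,-0.036]},{"translation": [0.06,-0.2,-0.04],"twist": [0,0,-0.072]},{"translation": [0.1,-0.3,-0.06],"twist": [0,0,-0.108]},{"translation": [0.13,-0.4,-0.08],"twist": [0,0,-0.144]},{"translation": [0.16,-0.5,-0.1],"twist": [0,0,-0.18]},{"translation": [0.2,-0.6,-0.12],"twist": [0,0,-0.216]},{"translation": [0.23,-0.7,-0.14],"twist": [0,0,-0.252]},{"translation": [0.26,-0.8,-0.16],"twist": [0,0,-0.288]},{"translation": [0.3,-0.9,-0.18],"twist": [0,0,-0.324]},{"translation": [0.33,-1,-0.2],"twist": [0,0,-0.36]}]'

```text
t: 2.1
ee_pos: [336.9, 362.6, 364.6]
orientation: [1.237, 2.888, 0.0]
ft_force: [0.4, 1.2, -0.2]
width: 0.5
```

Call:
send_rows --commands '[{"translation": [0.03,-0.1,-0.02],"twist": [0,0,-0.036]},{"translation": [0.06,-0.2,-0.04],"twist": [0,0,-0.072]},{"translation": [0.1,-0.3,-0.06],"twist": [0,0,-0.108]},{"translation": [0.13,-0.4,-0.08],"twist": [0,0,-0.144]},{"translation": [0.16,-0.5,-0.1],"twist": [0,0,-0.18]},{"translation": [0.2,-0.6,-0.12],"twist": [0,0,-0.216]},{"translation": [0.23,-0.7,-0.14],"twist": [0,0,-0.252]},{"translation": [0.26,-0.8,-0.16],"twist": [0,0,-0.288]},{"translation": [0.3,-0.9,-0.18],"twist": [0,0,-0.324]},{"translation": [0.33,-1,-0.2],"twist": [0,0,-0.36]}]'

```text
t: 3.1
ee_pos: [369.9, 262.6, 344.5]
orientation: [1.491, 2.765, 0.0]
ft_force: [0.6, 0.2, 0.4]
width: 0.3
```

Call:
send_rows --commands '[{"translation": [0.03,-0.1,-0.02],"twist": [0,0,-0.036]},{"translation": [0.06,-0.2,-0.04],"twist": [0,0,-0.072]},{"translation": [0.1,-0.3,-0.06],"twist": [0,0,-0.108]},{"translation": [0.13,-0.4,-0.08],"twist": [0,0,-0.144]},{"translation": [0.16,-0.5,-0.1],"twist": [0,0,-0.18]},{"translation": [0.2,-0.6,-0.12],"twist": [0,0,-0.216]},{"translation": [0.23,-0.7,-0.14],"twist": [0,0,-0.252]},{"translation": [0.26,-0.8,-0.16],"twist": [0,0,-0.288]},{"translation": [0.3,-0.9,-0.18],"twist": [0,0,-0.324]},{"translation": [0.33,-1,-0.2],"twist": [0,0,-0.36]}]'

```text
t: 4.1
ee_pos: [403.0, 162.6, 324.5]
orientation: [1.734, 2.62, 0.0]
ft_force: [0.5, -0.1, -0.9]
width: 0.5
```

Call:
send_rows --commands '[{"translation": [0.03,-0.1,-0.02],"twist": [0,0,-0.036]},{"translation": [0.06,-0.2,-0.04],"twist": [0,0,-0.072]},{"translation": [0.1,-0.3,-0.06],"twist": [0,0,-0.108]},{"translation": [0.13,-0.4,-0.08],"twist": [0,0,-0.144]},{"translation": [0.16,-0.5,-0.1],"twist": [0,0,-0.18]},{"translation": [0.2,-0.6,-0.12],"twist": [0,0,-0.216]},{"translation": [0.23,-0.7,-0.14],"twist": [0,0,-0.252]},{"translation": [0.26,-0.8,-0.16],"twist": [0,0,-0.288]},{"translation": [0.3,-0.9,-0.18],"twist": [0,0,-0.324]},{"translation": [0.33,-1,-0.2],"twist": [0,0,-0.36]}]'

```text
t: 5.1
ee_pos: [436.0, 62.5, 304.5]
orientation: [1.962, 2.453, 0.0]
ft_force: [-0.4, -1.2, -0.6]
width: 0.4
```

Call:
send_rows --commands '[{"translation": [0.03,-0.1,-0.02],"twist": [0,0,-0.036]},{"translation": [0.06,-0.2,-0.04],"twist": [0,0,-0.072]},{"translation": [0.1,-0.3,-0.06],"twist": [0,0,-0.108]},{"translation": [0.13,-0.4,-0.08],"twist": [0,0,-0.144]},{"translation": [0.16,-0.5,-0.1],"twist": [0,0,-0.18]},{"translation": [0.2,-0.6,-0.12],"twist": [0,0,-0.216]},{"translation": [0.23,-0.7,-0.14],"twist": [0,0,-0.252]},{"translation": [0.26,-0.8,-0.16],"twist": [0,0,-0.288]},{"translation": [0.3,-0.9,-0.18],"twist": [0,0,-0.324]},{"translation": [0.33,-1,-0.2],"twist": [0,0,-0.36]}]'

```text
t: 6.1
ee_pos: [468.9, -37.5, 284.5]
orientation: [2.175, 2.267, 0.0]
ft_force: [0.0, -1.8, -0.4]
width: 0.6
```

Call:
send_rows --commands '[{"translation": [0.03,-0.1,0],"twist": [0,0,-0.033]},{"translation": [0.06,-0.2,0],"twist": [0,0,-0.066]},{"translation": [0.09,-0.35,0],"twist": [0,0,-0.1]},{"translation": [0.12,-0.5,0],"twist": [0,0,-0.13]},{"translation": [0.15,-0.65,0],"twist": [0,0,-0.165]},{"translation": [0.2,-0.8,0],"twist": [0,0,-0.2]},{"translation": [0.25,-0.9,0],"twist": [0,0,-0.25]},{"translation": [0.3,-1,-0.05],"twist": [0,0,-0.3]},{"translation": [0.3,-1,-0.15],"twist": [0,0,-0.33]},{"translation": [0.3,-1,-0.2],"twist": [0,0,-0.33]}]'

```text
t: 7.1
ee_pos: [498.2, -136.6, 263.3]
orientation: [-2.353, -2.08, 0.001]
ft_force: [-0.2, -0.9, 0.7]
width: 0.4
```

Run:
```python
from h import *
from scipy.spatial.transform import Rotation as R
t=grab('top');s=grab('side');o=ctrl.get_obs();M=R.from_rotvec(o['orientation']).as_matrix();tip=o['ee_pos']+182*M[:,2];print(tip,o['ft_force'],'jaw',np.degrees(np.arctan2(M[1,1],M[0,1])))
im=[]
for d in(t,s):
    q=proj(d,[tip])[0];b=[int(q[0])-35,int(q[1])-35];u=cv2.resize(d['img'][b[1]:b[1]+70,b[0]:b[0]+70],None,fx=5.6,fy=5.6,interpolation=cv2.INTER_CUBIC)
    cv2.circle(u,tuple(((q+.5-b)*5.6).astype(int).tolist()),3,(255,0,0),-1);im.append(u)
save(np.hstack(im),'b1')
```

```text
[ 497.35479541 -135.89652343   81.30719416] [-0.37338306  0.35274734  0.41709344] jaw -6.9582572904062285
```

View pics/b1.png

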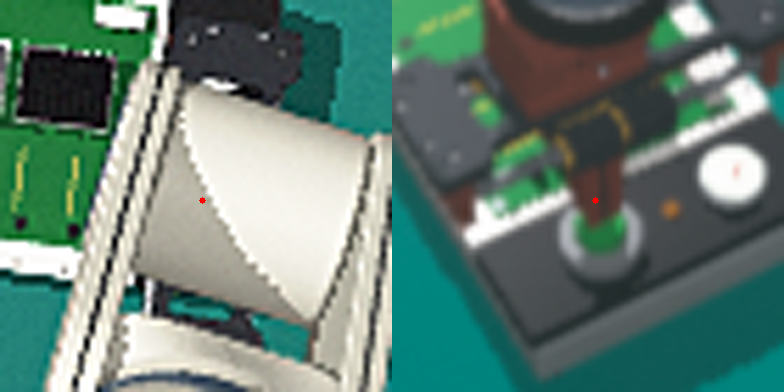

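Call:
send_rows --commands '[{"translation": [0.01,0,-0.05],"twist": [0,0,0]},{"translation": [0.01,-0.01,-0.1],"twist": [0,0,0]},{"translation": [0.01,-0.01,-0.15],"twist": [0,0,0]},{"translation": [0.01,-0.01,-0.18],"twist": [0,0,0]},{"translation": [0.01,-0.01,-0.2],"twist": [0,0,0]},{"translation": [0.01,-0.01,-0.21],"twist": [0,0,0]},{"translation": [0.01,-0.01,-0.22],"twist": [0,0,0]},{"translation": [0.01,-0.01,-0.23],"twist": [0,0,0]},{"translation": [0.01,-0.01,-0.235],"twist": [0,0,0]},{"translation": [0.01,-0.01,-0.24],"twist": [0,0,0]}]'

```text
t: 8.2
ee_pos: [499.8, -137.5, 245.2]
orientation: [2.352, 2.081, 0.001]
ft_force: [-17.6, 5.6, 62.6]
width: -0.0
```

Call:
send_rows --commands '[{"translation": [0,0,0.06],"twist": [0,0,0]},{"translation": [0,0,0.1],"twist": [0,0,0]},{"translation": [0,0,0.15],"twist": [0,0,0]},{"translation": [0,-0.1,0.2],"twist": [0,0,-0.05]},{"translation": [0,-0.2,0.25],"twist": [0,0,-0.1]},{"translation": [-0.05,-0.35,0.3],"twist": [0,0,-0.2]},{"translation": [-0.1,-0.5,0.35],"twist": [0,0,-0.3]},{"translation": [-0.15,-0.65,0.4],"twist": [0,0,-0.4]},{"translation": [-0.2,-0.8,0.4],"twist": [0,0,-0.5]},{"translation": [-0.25,-1,0.4],"twist": [0,0,-0.6]}]' --grip -1

```text
t: 9.2
ee_pos: [474.0, -238.8, 280.5]
orientation: [-2.64, -1.702, 0.0]
ft_force: [-0.6, -1.1, -0.4]
width: 77.0
```

Run:
```python
from h import *
import shutil; shutil.copy('pics/side.npz','pics/side_b.npz')
t=load('top')
s=grab('side');t=grab('top')
for b in [s['img']]:
    h=cv2.cvtColor(b,cv2.COLOR_RGB2HSV);m=cv2.inRange(h,(55,100,60),(75,255,255));k,l,st,c=cv2.connectedComponentsWithStats(m)
    print([(st[i].tolist(),c[i].round(1).tolist()) for i in range(1,k) if 30<st[i,4]<200])
save(cv2.resize(s['img'][190:270,260:360],None,fx=6,fy=6,interpolation=cv2.INTER_CUBIC),'b2')
print(ctrl.get_obs()['ft_force'])
```

```text
[]
[-0.05870719 -0.37433604  0.69803276]
```

View pics/b2.png

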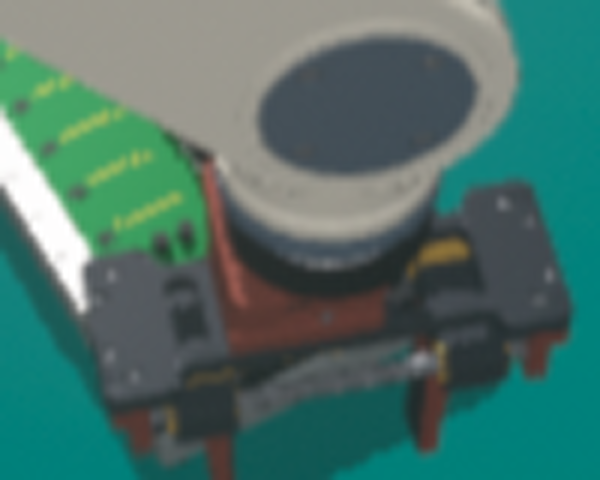

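Run:
```python
from h import *
t=load('top');s=load('side_b')
c,sn=np.cos(np.radians(-6.95)),np.sin(np.radians(-6.95));O=np.array([564.6,-2]);F=np.array([[c,-sn],[sn,c]])
W=lambda x,y,z:[*(O+F@np.array([x,y])),z]
S=lambda p:np.array([[262+x/5.536-.5,170+(y-290)/5.536-.5] for x,y in p])
b1=S([(90,388),(155,368),(200,430),(133,462)]).mean(0)-proj(s,[W(x,6+y,85) for x,y in((-20,-25),(20,-25),(20,25),(-20,25))]).mean(0)
sp=[334.6,317.3]; b2=np.array(sp)-proj(s,plane(t,[[413.3,252.7]],35))[0]
print('side bias px sinks',b1,'spacer',b2)
for z in(60,63,66,69,72): print(z,(np.array([297.8,240])-proj(s,plane(t,[[344.1,236.7]],z))[0]).round(2),plane(t,[[344.1,236.7]],z)[0,:2].round(1))
# white rim outer corners (top px) vs z=50
```

```text
side bias px sinks [0.04141764 0.72683963] spacer [-0.76354433  1.22796037]
60 [-0.26  0.04] [ 499.2 -138.7]
63 [-0.21  0.7 ] [ 499.2 -138.6]
66 [-0.16  1.35] [ 499.2 -138.4]
69 [-0.1   2.01] [ 499.2 -138.2]
72 [-0.05  2.67] [ 499.3 -138. ]
```

The stop at tip z=63.2 could be the button bottomed out (top 69) or the collar. A gentle probe at tip z=66 will tell.

Call:
send_rows --commands '[{"translation": [0.05,0.2,0],"twist": [0,0,0.1]},{"translation": [0.1,0.4,0],"twist": [0,0,0.2]},{"translation": [0.15,0.6,0],"twist": [0,0,0.3]},{"translation": [0.2,0.8,0],"twist": [0,0,0.4]},{"translation": [0.25,0.95,0],"twist": [0,0,0.5]},{"translation": [0.25,1,0],"twist": [0,0,0.6]},{"translation": [0.25,1,0],"twist": [0,0,0.6]},{"translation": [0.25,1,0],"twist": [0,0,0.6]},{"translation": [0.25,1,-0.03],"twist": [0,0,0.6]},{"translation": [0.25,1,-0.06],"twist": [0,0,0.6]}]' --grip 1

```text
t: 10.3
ee_pos: [499.5, -138.0, 274.4]
orientation: [2.354, 2.08, -0.0]
ft_force: [-0.8, 0.3, 0.5]
width: 11.1
```

Call:
send_rows --commands '[{"translation": [0,0,-0.06],"twist": [0,0,0]},{"translation": [0,0,-0.12],"twist": [0,0,0]},{"translation": [0,0,-0.16],"twist": [0,0,0]},{"translation": [0,0,-0.2],"twist": [0,0,0]},{"translation": [0,0,-0.23],"twist": [0,0,0]},{"translation": [0,0,-0.25],"twist": [0,0,0]},{"translation": [0,0,-0.26],"twist": [0,0,0]},{"translation": [0,0,-0.265],"twist": [0,0,0]},{"translation": [0,0,-0.265],"twist": [0,0,0]},{"translation": [0,0,-0.265],"twist": [0,0,0]}]'

```text
t: 11.3
ee_pos: [499.5, -137.6, 248.3]
orientation: [-2.353, -2.082, 0.0]
ft_force: [-1.7, -0.4, 2.5]
width: 0.6
```

The probe reads 2.5 N, which is the spring, so the earlier push did bottom out. I'll make one clean, gentle full press since I'm already here.

Call:
send_rows --commands '[{"translation": [0,0,-0.01],"twist": [0,0,0]},{"translation": [0,0,-0.02],"twist": [0,0,0]},{"translation": [0,0,-0.03],"twist": [0,0,0]},{"translation": [0,0,-0.035],"twist": [0,0,0]},{"translation": [0,0,-0.04],"twist": [0,0,0]},{"translation": [0,0,-0.045],"twist": [0,0,0]},{"translation": [0,0,-0.045],"twist": [0,0,0]},{"translation": [0,0,-0.045],"twist": [0,0,0]},{"translation": [0,0,-0.045],"twist": [0,0,0]},{"translation": [0,0,-0.045],"twist": [0,0,0]}]'

```text
t: 12.3
ee_pos: [499.5, -137.6, 245.8]
orientation: [2.352, 2.082, 0.0]
ft_force: [-11.4, 1.9, 32.0]
width: 0.7
```

Call:
send_rows --commands '[{"translation": [0,0,0.06],"twist": [0,0,0]},{"translation": [0,0,0.12],"twist": [0,0,0]},{"translation": [0,-0.05,0.2],"twist": [0,0,0]},{"translation": [0,-0.15,0.28],"twist": [0,0,-0.1]},{"translation": [-0.05,-0.3,0.34],"twist": [0,0,-0.2]},{"translation": [-0.1,-0.45,0.4],"twist": [0,0,-0.35]},{"translation": [-0.15,-0.6,0.4],"twist": [0,0,-0.5]},{"translation": [-0.2,-0.75,0.4],"twist": [0,0,-0.65]},{"translation": [-0.22,-0.9,0.4],"twist": [0,0,-0.8]},{"translation": [-0.25,-1,0.4],"twist": [0,0,-0.9]}]' --grip -1

```text
t: 13.3
ee_pos: [474.5, -238.9, 283.8]
orientation: [2.76, 1.5, 0.0]
ft_force: [-0.8, -1.8, 0.2]
width: 77.2
```

Call:
send_rows --commands '[{"translation": [-0.02,-0.1,0],"twist": [0,0,-0.1]},{"translation": [-0.05,-0.2,0],"twist": [0,0,-0.2]},{"translation": [-0.07,-0.3,-0.05],"twist": [0,0,-0.3]},{"translation": [-0.1,-0.4,-0.1],"twist": [0,0,-0.4]},{"translation": [-0.12,-0.5,-0.15],"twist": [0,0,-0.5]},{"translation": [-0.15,-0.6,-0.2],"twist": [0,0,-0.6]},{"translation": [-0.17,-0.7,-0.25],"twist": [0,0,-0.7]},{"translation": [-0.2,-0.8,-0.3],"twist": [0,0,-0.8]},{"translation": [-0.22,-0.9,-0.35],"twist": [0,0,-0.9]},{"translation": [-0.24,-1,-0.35],"twist": [0,0,-0.95]}]'

```text
t: 14.3
ee_pos: [450.2, -338.2, 248.0]
orientation: [-3.034, -0.811, 0.001]
ft_force: [0.5, -0.3, 0.8]
width: 87.8
```

Call:
send_rows --commands '[{"translation": [0,-0.1,0],"twist": [0,0,-0.1]},{"translation": [0,-0.2,0],"twist": [0,0,-0.2]},{"translation": [0,-0.215,-0.05],"twist": [0,0,-0.232]},{"translation": [0,-0.215,-0.12],"twist": [0,0,-0.232]},{"translation": [0,-0.215,-0.2],"twist": [0,0,-0.232]},{"translation": [0,-0.215,-0.3],"twist": [0,0,-0.232]},{"translation": [0,-0.215,-0.4],"twist": [0,0,-0.232]},{"translation": [0,-0.215,-0.5],"twist": [0,0,-0.232]},{"translation": [0,-0.215,-0.58],"twist": [0,0,-0.232]},{"translation": [0,-0.215,-0.61],"twist": [0,0,-0.232]}]'

```text
t: 15.3
ee_pos: [450.3, -358.9, 186.4]
orientation: [-3.075, -0.636, 0.001]
ft_force: [0.4, -0.2, 0.1]
width: 87.7
```

Call:
send_rows --commands '[{"translation": [0,0,0],"twist": [0,0,0]},{"translation": [0,0,0],"twist": [0,0,0]},{"translation": [0,0,0],"twist": [0,0,0]},{"translation": [0,0,0],"twist": [0,0,0]},{"translation": [0,0,0],"twist": [0,0,0]},{"translation": [0,0,0],"twist": [0,0,0]},{"translation": [0,0,0],"twist": [0,0,0]},{"translation": [0,0,0],"twist": [0,0,0]},{"translation": [0,0,0],"twist": [0,0,0]},{"translation": [0,0,0],"twist": [0,0,0]}]' --grip 1

```text
t: 16.3
ee_pos: [450.6, -359.2, 187.7]
orientation: [3.076, 0.636, 0.0]
ft_force: [0.1, -0.2, 0.4]
width: 23.9
```

Run:
```python
from h import *
from scipy.spatial.transform import Rotation as R
o=ctrl.get_obs();M=R.from_rotvec(o['orientation']).as_matrix();print(o['ee_pos'],o['ft_force'],o['width'],'jaw',np.degrees(np.arctan2(M[1,1],M[0,1])),M[:,2].round(3))
```

```text
[ 450.61112116 -359.15750022  187.71590488] [ 0.05626536 -0.22686719  0.43414647] 23.85845938193539 jaw -66.63323284701119 [ 0. -0. -1.]
```

Call:
send_rows --commands '[{"translation": [0,0,0.1],"twist": [0,0,0]},{"translation": [0,0,0.2],"twist": [0,0,0]},{"translation": [0,0,0.35],"twist": [0,0,0]},{"translation": [0,0.05,0.5],"twist": [0,0,-0.05]},{"translation": [0,0.12,0.65],"twist": [0,0,-0.1]},{"translation": [0,0.2,0.8],"twist": [0,0,-0.15]},{"translation": [0,0.3,0.9],"twist": [0,0,-0.2]},{"translation": [0,0.4,0.95],"twist": [0,0,-0.25]},{"translation": [0,0.5,0.95],"twist": [0,0,-0.3]},{"translation": [0,0.6,0.95],"twist": [0,0,-0.36]}]'

```text
t: 17.3
ee_pos: [450.7, -298.8, 284.4]
orientation: [3.12, 0.355, 0.002]
ft_force: [-0.6, -0.1, -1.3]
width: 23.7
```

Call:
send_rows --commands '[{"translation": [0,0.1,0],"twist": [0,0,-0.04]},{"translation": [0,0.2,0],"twist": [0,0,-0.08]},{"translation": [0,0.3,0],"twist": [0,0,-0.12]},{"translation": [0,0.4,0],"twist": [0,0,-0.16]},{"translation": [0,0.5,0],"twist": [0,0,-0.2]},{"translation": [0,0.6,0],"twist": [0,0,-0.24]},{"translation": [0,0.7,0],"twist": [0,0,-0.28]},{"translation": [0,0.8,0],"twist": [0,0,-0.32]},{"translation": [0,0.9,0],"twist": [0,0,-0.36]},{"translation": [0,1,0],"twist": [0,0,-0.4]}]'

```text
t: 18.3
ee_pos: [450.6, -198.8, 284.0]
orientation: [3.141, 0.042, 0.002]
ft_force: [-0.4, -0.8, -0.1]
width: 23.9
```

Call:
send_rows --commands '[{"translation": [0,0.1,0],"twist": [0,0,-0.04]},{"translation": [0,0.2,0],"twist": [0,0,-0.08]},{"translation": [0,0.3,0],"twist": [0,0,-0.12]},{"translation": [0,0.4,0],"twist": [0,0,-0.16]},{"translation": [0,0.5,0],"twist": [0,0,-0.2]},{"translation": [0,0.6,0],"twist": [0,0,-0.24]},{"translation": [0,0.7,0],"twist": [0,0,-0.28]},{"translation": [0,0.8,0],"twist": [0,0,-0.298]},{"translation": [0,0.9,0],"twist": [0,0,-0.298]},{"translation": [0,1,0],"twist": [0,0,-0.298]}]'

```text
t: 19.3
ee_pos: [450.6, -98.5, 283.2]
orientation: [3.136, -0.19, 0.001]
ft_force: [0.3, 0.0, 0.2]
width: 23.7
```

Call:
send_rows --commands '[{"translation": [0,0.1,0],"twist": [0,0,0]},{"translation": [0,0.2,0],"twist": [0,0,0]},{"translation": [0.01,0.3,0],"twist": [0,0,0]},{"translation": [0.01,0.4,0],"twist": [0,0,0]},{"translation": [0.02,0.5,0],"twist": [0,0,0]},{"translation": [0.03,0.6,-0.04],"twist": [0,0,0]},{"translation": [0.03,0.7,-0.1],"twist": [0,0,0]},{"translation": [0.03,0.78,-0.18],"twist": [0,0,0]},{"translation": [0.03,0.815,-0.26],"twist": [0,0,0]},{"translation": [0.03,0.815,-0.3],"twist": [0,0,0]}]'

```text
t: 20.3
ee_pos: [453.2, -17.1, 251.5]
orientation: [-3.136, 0.189, 0.003]
ft_force: [0.1, -0.5, -0.6]
width: 23.9
```

Run:
```python
from h import *
from scipy.spatial.transform import Rotation as R
t=grab('top');s=grab('side');o=ctrl.get_obs();M=R.from_rotvec(o['orientation']).as_matrix();print(o['ee_pos'],o['ft_force'],o['width'],'jaw',np.degrees(np.arctan2(M[1,1],M[0,1])),M[:,2].round(3))
im=[cv2.resize(t['img'][190:250,265:345],(500,375),interpolation=cv2.INTER_CUBIC),cv2.resize(s['img'][165:225,240:300],(300,300),interpolation=cv2.INTER_CUBIC)]
c=np.zeros((375,800,3),np.uint8);c[:,:500]=im[0];c[:300,500:]=im[1];save(c,'i1')
```

```text
[453.28852558 -17.63996052 251.77537652] [ 0.00751967 -0.19279597  0.53204174] 24.157040666411902 jaw -96.93311032230523 [-0.002  0.    -1.   ]
```

View pics/i1.png

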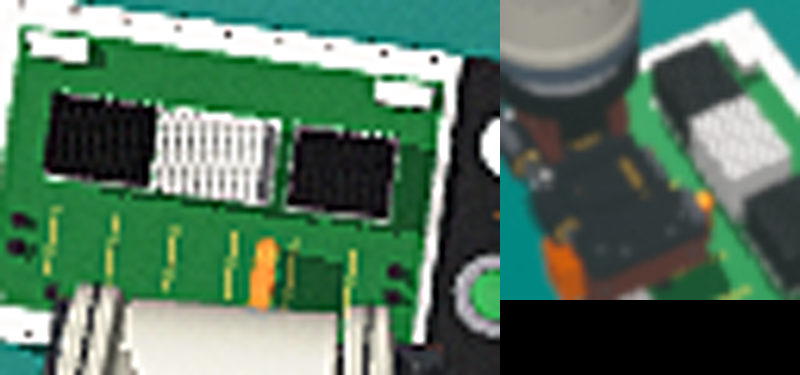

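Run:
```python
from h import *
t=load('top');o=ctrl.get_obs()
c,sn=np.cos(np.radians(-6.95)),np.sin(np.radians(-6.95));O=np.array([564.6,-2]);F=np.array([[c,-sn],[sn,c]])
h=cv2.cvtColor(t['img'],cv2.COLOR_RGB2HSV);m=cv2.inRange(h,(6,150,100),(19,255,255))
m[:225]=0;m[245:]=0;m[:,:300]=0;m[:,315:]=0
ys,xs=np.nonzero(m);P=(plane(t,np.c_[xs,ys],90)[:,:2]-O)@F
print('tongue n',len(P),'min',P.min(0),'max',P.max(0))
for x in range(int(P[:,0].min()),int(P[:,0].max())+1,4):
    k=abs(P[:,0]-x)<3; print(x,k.sum(),P[k,1].mean().round(2),np.ptp(P[k,1]).round(1))
print('tcp f',(o['ee_pos'][:2]-O)@F)
# front/rear edges profiles at z=85 along fixture x for the 3 sinks
for n,ys_ in(('L',np.linspace(42,78,25)),('M',np.linspace(-14,26,27)),('R',np.linspace(-78,-42,25))):
    r=[]
    for x in np.arange(-28,30,2.):
        q=proj(t,[[*(O+F@np.array([x,y])),85] for y in ys_]).astype(np.float32);v=cv2.remap(t['img'],q[:,0].reshape(1,-1),q[:,1].reshape(1,-1),cv2.INTER_LINEAR)[0].mean(0);r.append((int(x),int(v[0]),int(v[1])))
    print(n,[a for a in r if abs(abs(a[0])-21)<9])
```

```text
tongue n 34 min [-68.17216574 -33.23532901] max [-37.02280327 -23.01210621]
-68 4 -27.22 6.4
-64 6 -27.45 6.4
-60 8 -28.54 9.4
-56 8 -28.02 9.8
-52 8 -28.53 9.4
-48 6 -28.39 6.4
-44 4 -28.08 6.0
-40 5 -27.79 6.0
tcp f [-108.6010873   -28.99407765]
L [(-28, 36, 127), (-26, 33, 123), (-24, 29, 111), (-22, 71, 124), (-20, 97, 109), (-18, 37, 34), (-16, 13, 10), (-14, 17, 16), (14, 16, 16), (16, 14, 11), (18, 39, 35), (20, 78, 97), (22, 56, 131), (24, 34, 131), (26, 35, 127), (28, 36, 126)]
M [(-28, 36, 128), (-26, 28, 112), (-24, 15, 78), (-22, 53, 99), (-20, 158, 171), (-18, 211, 206), (-16, 209, 207), (-14, 200, 199), (14, 210, 207), (16, 215, 210), (18, 229, 226), (20, 194, 220), (22, 83, 160), (24, 22, 118), (26, 27, 120), (28, 33, 123)]
R [(-28, 35, 128), (-26, 30, 115), (-24, 27, 97), (-22, 59, 109), (-20, 90, 105), (-18, 47, 43), (-16, 19, 15), (-14, 23, 21), (14, 19, 18), (16, 16, 13), (18, 36, 30), (20, 94, 109), (22, 78, 145), (24, 34, 129), (26, 33, 126), (28, 35, 126)]
```

Call:
send_rows --commands '[{"translation": [0,-0.01,-0.04],"twist": [0,0,0]},{"translation": [0,-0.01,-0.08],"twist": [0,0,0]},{"translation": [0,-0.01,-0.1],"twist": [0,0,0]},{"translation": [0.03,-0.014,-0.11],"twist": [0,0,0]},{"translation": [0.08,-0.02,-0.11],"twist": [0,0,0]},{"translation": [0.13,-0.026,-0.11],"twist": [0,0,0]},{"translation": [0.18,-0.032,-0.11],"twist": [0,0,0]},{"translation": [0.22,-0.037,-0.11],"twist": [0,0,0]},{"translation": [0.26,-0.042,-0.11],"twist": [0,0,0]},{"translation": [0.3,-0.047,-0.11],"twist": [0,0,0]}]'

```text
t: 21.4
ee_pos: [483.7, -22.2, 241.6]
orientation: [-3.136, 0.19, 0.001]
ft_force: [-0.9, 1.8, -0.5]
width: 24.1
```

Call:
send_rows --commands '[{"translation": [0.03,-0.004,0],"twist": [0,0,0]},{"translation": [0.06,-0.007,0],"twist": [0,0,0]},{"translation": [0.09,-0.011,0],"twist": [0,0,0]},{"translation": [0.12,-0.015,0],"twist": [0,0,0]},{"translation": [0.15,-0.018,0],"twist": [0,0,0]},{"translation": [0.18,-0.022,0],"twist": [0,0,0]},{"translation": [0.2,-0.024,0],"twist": [0,0,0]},{"translation": [0.22,-0.027,0],"twist": [0,0,0]},{"translation": [0.24,-0.029,0],"twist": [0,0,0]},{"translation": [0.24,-0.029,0],"twist": [0,0,0]}]'

```text
t: 22.4
ee_pos: [507.9, -25.2, 241.7]
orientation: [-3.136, 0.19, -0.001]
ft_force: [-0.2, 4.1, -2.5]
width: 24.2
```

Run:
```python
from h import *
O=np.array([564.6,-2]);a=np.radians(-6.95);F=np.array([[np.cos(a),-np.sin(a)],[np.sin(a),np.cos(a)]])
o=ctrl.get_obs();print('tcp f',(o['ee_pos'][:2]-O)@F,o['ee_pos'],'force f',o['ft_force'][:2]@F,o['ft_force'][2])
t=grab('top')
r=[]
for y in np.arange(-42,42,2.):
    q=proj(t,[[*(O+F@np.array([x,y])),85] for x in np.linspace(-14,14,15)]).astype(np.float32);v=cv2.remap(t['img'],q[:,0].reshape(1,-1),q[:,1].reshape(1,-1),cv2.INTER_LINEAR)[0].mean(0);r.append((int(y),*v.astype(int).tolist()))
print(r)
save(cv2.resize(t['img'][195:235,270:335],(780,480),interpolation=cv2.INTER_CUBIC),'i2')
```

```text
tcp f [-53.49387886 -29.91979589] [507.87879832 -25.22702179 241.65075341] force f [-0.68573427  4.0680959 ] -2.4738277568430944
[(-42, 115, 114, 107), (-40, 110, 111, 105), (-38, 105, 106, 102), (-36, 118, 109, 103), (-34, 193, 154, 114), (-32, 231, 181, 120), (-30, 229, 179, 119), (-28, 227, 180, 120), (-26, 217, 171, 118), (-24, 175, 148, 126), (-22, 141, 138, 132), (-20, 156, 157, 153), (-18, 209, 207, 200), (-16, 208, 205, 196), (-14, 197, 194, 185), (-12, 216, 214, 205), (-10, 203, 201, 191), (-8, 191, 189, 178), (-6, 215, 213, 204), (-4, 206, 202, 194), (-2, 188, 184, 174), (0, 213, 210, 201), (2, 204, 201, 193), (4, 185, 181, 172), (6, 214, 212, 204), (8, 206, 204, 195), (10, 184, 181, 171), (12, 210, 208, 199), (14, 206, 202, 195), (16, 176, 173, 164), (18, 205, 202, 194), (20, 206, 204, 195), (22, 175, 173, 164), (24, 204, 201, 193), (26, 208, 205, 197), (28, 175, 173, 164), (30, 195, 196, 186), (32, 182, 186, 175), (34, 79, 80, 74), (36, 46, 45, 41), (38, 81, 78, 73), (40, 113, 110, 103)]
```

View pics/i2.png

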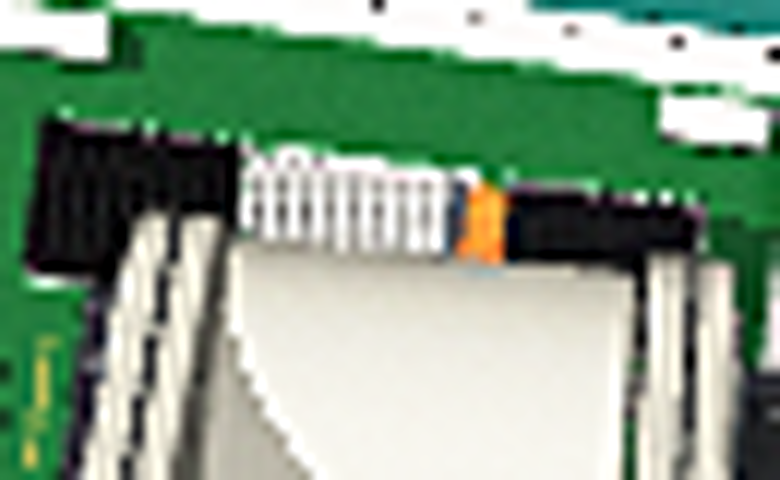

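Top view: the orange tongue stands in the gap beside the black right sink at (485,225). The loose sink hasn't moved and its fins are at the same positions. I've used 11 pictures.

Call:
send_rows --commands '[{"translation": [0.01,0.001,0],"twist": [0,0,0]},{"translation": [0.02,0,0],"twist": [0,0,0]},{"translation": [0.03,-0.001,0],"twist": [0,0,0]},{"translation": [0.04,-0.002,-0.01],"twist": [0,0,0]},{"translation": [0.05,-0.003,-0.02],"twist": [0,0,0]},{"translation": [0.055,-0.004,-0.025],"twist": [0,0,0]},{"translation": [0.06,-0.005,-0.03],"twist": [0,0,0]},{"translation": [0.065,-0.005,-0.03],"twist": [0,0,0]},{"translation": [0.07,-0.006,-0.03],"twist": [0,0,0]},{"translation": [0.075,-0.007,-0.03],"twist": [0,0,0]}]'

```text
t: 23.45
ee_pos: [515.0, -25.9, 238.6]
orientation: [3.136, -0.19, -0.0]
ft_force: [-1.5, 1.0, -0.4]
width: 23.9
```

Call:
send_rows --commands '[{"translation": [0.005,-0.001,0],"twist": [0,0,0]},{"translation": [0.01,-0.001,0],"twist": [0,0,0]},{"translation": [0.012,-0.001,0],"twist": [0,0,0]},{"translation": [0.015,-0.002,0],"twist": [0,0,0]},{"translation": [0.017,-0.002,0],"twist": [0,0,0]},{"translation": [0.02,-0.002,0],"twist": [0,0,0]},{"translation": [0.02,-0.002,0],"twist": [0,0,0]},{"translation": [0.02,-0.002,0],"twist": [0,0,0]},{"translation": [0.02,-0.002,0],"twist": [0,0,0]},{"translation": [0.02,-0.002,0],"twist": [0,0,0]}]'

```text
t: 24.45
ee_pos: [517.2, -26.2, 238.7]
orientation: [3.136, -0.19, 0.0]
ft_force: [0.9, -0.3, -0.6]
width: 23.9
```

Call:
send_rows --commands '[{"translation": [0.004,0,0],"twist": [0,0,0]},{"translation": [0.008,-0.001,0],"twist": [0,0,0]},{"translation": [0.012,-0.001,0],"twist": [0,0,0]},{"translation": [0.016,-0.002,0],"twist": [0,0,0]},{"translation": [0.02,-0.002,0],"twist": [0,0,0]},{"translation": [0.023,-0.002,0],"twist": [0,0,0]},{"translation": [0.026,-0.003,0],"twist": [0,0,0]},{"translation": [0.026,-0.003,0],"twist": [0,0,0]},{"translation": [0.026,-0.003,0],"twist": [0,0,0]},{"translation": [0.026,-0.003,0],"twist": [0,0,0]}]'

```text
t: 25.45
ee_pos: [518.8, -26.3, 238.5]
orientation: [-3.136, 0.19, 0.004]
ft_force: [-5.8, 0.2, 3.5]
width: 23.9
```

Call:
send_rows --commands '[{"translation": [0,0,-0.004],"twist": [0,0,0]},{"translation": [0,0,-0.008],"twist": [0,0,0]},{"translation": [0,0,-0.012],"twist": [0,0,0]},{"translation": [0.002,0,-0.014],"twist": [0,0,0]},{"translation": [0.002,0,-0.014],"twist": [0,0,0]},{"translation": [0.002,0,-0.014],"twist": [0,0,0]},{"translation": [0.002,0,-0.014],"twist": [0,0,0]},{"translation": [0.002,0,-0.014],"twist": [0,0,0]},{"translation": [0.002,0,-0.014],"twist": [0,0,0]},{"translation": [0.002,0,-0.014],"twist": [0,0,0]}]'

```text
t: 26.45
ee_pos: [518.9, -26.3, 237.7]
orientation: [-3.136, 0.191, 0.004]
ft_force: [-9.0, 1.2, 12.0]
width: 23.9
```

Call:
send_rows --commands '[{"translation": [0,0,0.006],"twist": [0,0,0]},{"translation": [0,0,0.008],"twist": [0,0,0]},{"translation": [0,0,0.008],"twist": [0,0,0]},{"translation": [0,0,0.02],"twist": [0,0,0]},{"translation": [0,0,0.1],"twist": [0,0,0]},{"translation": [0,0,0.25],"twist": [0,0,0]},{"translation": [0,0,0.4],"twist": [0,0,0]},{"translation": [0,0.02,0.55],"twist": [0,0,0.25]},{"translation": [0.1,0.1,0.6],"twist": [0,0,0.5]},{"translation": [0.2,0.2,0.6],"twist": [0,0,0.75]}]' --grip 0.2

```text
t: 27.45
ee_pos: [540.5, -6.5, 299.0]
orientation: [3.115, 0.405, 0.004]
ft_force: [-0.3, -0.5, -0.2]
width: 35.1
```

Run:
```python
from h import *
s=grab('side');t=grab('top');print(ctrl.get_obs()['ee_pos'],ctrl.get_obs()['width'])
h=cv2.cvtColor(s['img'],cv2.COLOR_RGB2HSV);m=cv2.inRange(h,(6,150,100),(19,255,255));k,l,st,c=cv2.connectedComponentsWithStats(m)
print([(st[i].tolist(),c[i].round(1).tolist()) for i in range(1,k) if st[i,4]>15])
h=cv2.cvtColor(t['img'],cv2.COLOR_RGB2HSV);m=cv2.inRange(h,(6,150,100),(19,255,255));k,l,st,c=cv2.connectedComponentsWithStats(m)
print([(st[i].tolist(),c[i].round(1).tolist()) for i in range(1,k) if st[i,4]>5])
```

```text
[540.98733299  -5.77184769 298.29787524] 35.229411464977524
[([271, 198, 32, 22, 271], [281.5, 209.0])]
[([305, 238, 6, 1, 6], [307.5, 238.0])]
```

Call:
send_rows --commands '[{"translation": [0.02,0.06,0],"twist": [0,0,0.1]},{"translation": [0.05,0.12,0],"twist": [0,0,0.2]},{"translation": [0.08,0.18,0],"twist": [0,0,0.3]},{"translation": [0.11,0.24,0],"twist": [0,0,0.4]},{"translation": [0.14,0.3,0],"twist": [0,0,0.5]},{"translation": [0.17,0.36,0],"twist": [0,0,0.6]},{"translation": [0.2,0.42,0],"twist": [0,0,0.7]},{"translation": [0.24,0.48,0],"twist": [0,0,0.8]},{"translation": [0.28,0.56,0],"twist": [0,0,0.9]},{"translation": [0.31,0.635,0],"twist": [0,0,1]}]' --grip -0.4

```text
t: 28.55
ee_pos: [570.6, 56.9, 297.3]
orientation: [-2.922, -1.154, 0.001]
ft_force: [0.6, 0.1, 0.1]
width: 61.5
```

Call:
send_rows --commands '[{"translation": [0,0,0],"twist": [0,0,0.15]},{"translation": [0,0,0],"twist": [0,0,0.3]},{"translation": [0,0,0],"twist": [0,0,0.45]},{"translation": [0,0,0],"twist": [0,0,0.6]},{"translation": [0,0,0],"twist": [0,0,0.75]},{"translation": [0,0,0],"twist": [0,0,0.9]},{"translation": [0,0,0],"twist": [0,0,1]},{"translation": [0,0,0],"twist": [0,0,1]},{"translation": [0,0,0],"twist": [0,0,1]},{"translation": [0,0,0],"twist": [0,0,1]}]'

```text
t: 29.55
ee_pos: [570.7, 56.9, 297.3]
orientation: [-2.546, -1.84, 0.0]
ft_force: [-0.7, -0.2, -0.1]
width: 61.6
```

```bash
cat > st.py <<'E'
from h import *
from scipy.spatial.transform import Rotation as R
O=np.array([564.6,-2]);a=np.radians(-6.95);F=np.array([[np.cos(a),-np.sin(a)],[np.sin(a),np.cos(a)]])
o=ctrl.get_obs();M=R.from_rotvec(o['orientation']).as_matrix()
print('ee',o['ee_pos'].round(2),'f',((o['ee_pos'][:2]-O)@F).round(2),'force f',(o['ft_force'][:2]@F).round(1),o['ft_force'][2].round(1),'w',o['width'].round(1) if hasattr(o['width'],'round') else o['width'],'jaw',np.degrees(np.arctan2(M[1,1],M[0,1])).round(2),M[:,2].round(3),o['t'])
E
python3 st.py
```

```text
ee [570.75  56.91 297.28] f [-1.03 59.22] force f [-0.7 -0.3] -0.1 w 61.584963548190274 jaw -18.29 [-0. -0. -1.] 29.55
```

Call:
send_rows --commands '[{"translation": [0.01,0.005,0],"twist": [0,0,0.15]},{"translation": [0.01,0.005,0],"twist": [0,0,0.3]},{"translation": [0.01,0.005,-0.04],"twist": [0,0,0.396]},{"translation": [0.01,0.005,-0.12],"twist": [0,0,0.396]},{"translation": [0.01,0.005,-0.2],"twist": [0,0,0.396]},{"translation": [0.01,0.005,-0.3],"twist": [0,0,0.396]},{"translation": [0.01,0.005,-0.4],"twist": [0,0,0.396]},{"translation": [0.01,0.005,-0.48],"twist": [0,0,0.396]},{"translation": [0.01,0.005,-0.54],"twist": [0,0,0.396]},{"translation": [0.01,0.005,-0.57],"twist": [0,0,0.396]}]'

```text
t: 30.55
ee_pos: [571.7, 57.6, 239.4]
orientation: [-2.349, -2.085, 0.001]
ft_force: [-0.3, 1.1, 0.2]
width: 61.2
```

Call:
send_rows --commands '[{"translation": [0,0,0],"twist": [0,0,0]},{"translation": [0,0,0],"twist": [0,0,0]},{"translation": [0,0,0],"twist": [0,0,0]},{"translation": [0,0,0],"twist": [0,0,0]},{"translation": [0,0,0],"twist": [0,0,0]},{"translation": [0,0,0],"twist": [0,0,0]},{"translation": [0,0,0],"twist": [0,0,0]},{"translation": [0,0,0],"twist": [0,0,0]},{"translation": [0,0,0],"twist": [0,0,0]},{"translation": [0,0,0],"twist": [0,0,0]}]' --grip 1

```text
t: 31.55
ee_pos: [572.2, 57.6, 240.7]
orientation: [2.349, 2.085, 0.001]
ft_force: [1.7, -0.9, 5.5]
width: 39.7
```

```bash
python3 st.py
```

```text
ee [572.21  57.58 240.68] f [ 0.35 60.07] force f [ 1.8 -0.6] 5.5 w 39.726914620201846 jaw -6.82 [ 0.001  0.    -1.   ] 31.55
```

The left sink's fixed position gives the arm-frame line: x_f = +0.4, yaw about -6.85°. I'll open and slide along the row to the loose sink.

Call:
send_rows --commands '[{"translation": [0.003,0,0],"twist": [0,0,0.002]},{"translation": [0.003,0,0],"twist": [0,0,0.003]},{"translation": [0.003,0,0],"twist": [0,0,0.003]},{"translation": [0.003,0,0],"twist": [0,0,0.003]},{"translation": [-0.007,-0.08,0],"twist": [0,0,0.003]},{"translation": [-0.02,-0.19,0],"twist": [0,0,0.003]},{"translation": [-0.034,-0.3,0],"twist": [0,0,0.003]},{"translation": [-0.046,-0.4,0],"twist": [0,0,0.003]},{"translation": [-0.056,-0.48,0],"twist": [0,0,0.003]},{"translation": [-0.063,-0.535,0],"twist": [0,0,0.003]}]' --grip -0.4

```text
t: 32.55
ee_pos: [565.5, 3.0, 240.3]
orientation: [2.349, 2.086, 0.0]
ft_force: [0.6, -0.2, -0.4]
width: 61.3
```

Call:
send_rows --commands '[{"translation": [0,0,0],"twist": [0,0,0]},{"translation": [0,0,0],"twist": [0,0,0]},{"translation": [0,0,0],"twist": [0,0,0]},{"translation": [0,0,0],"twist": [0,0,0]},{"translation": [0,0,0],"twist": [0,0,0]},{"translation": [0,0,0],"twist": [0,0,0]},{"translation": [0,0,0],"twist": [0,0,0]},{"translation": [0,0,0],"twist": [0,0,0]},{"translation": [0,0,0],"twist": [0,0,0]},{"translation": [0,0,0],"twist": [0,0,0]}]' --grip 1

```text
t: 33.55
ee_pos: [565.6, 4.1, 240.3]
orientation: [-2.348, -2.087, 0.0]
ft_force: [-0.1, 0.8, 0.6]
width: 39.4
```

```bash
python3 st.py
```

```text
ee [565.57   4.09 240.27] f [0.22 6.17] force f [-0.2  0.8] 0.6 w 39.39866292681447 jaw -6.73 [-0.  0. -1.] 33.55
```

Call:
send_rows --commands '[{"translation": [0,-0.006,0],"twist": [0,0,-0.003]},{"translation": [-0.001,-0.012,0],"twist": [0,0,-0.003]},{"translation": [-0.002,-0.018,0],"twist": [0,0,-0.003]},{"translation": [-0.003,-0.024,0],"twist": [0,0,-0.003]},{"translation": [-0.004,-0.03,0],"twist": [0,0,-0.003]},{"translation": [-0.004,-0.034,0],"twist": [0,0,-0.003]},{"translation": [-0.005,-0.038,0],"twist": [0,0,-0.003]},{"translation": [-0.005,-0.042,0],"twist": [0,0,-0.003]},{"translation": [-0.005,-0.045,0],"twist": [0,0,-0.003]},{"translation": [-0.005,-0.045,0],"twist": [0,0,-0.003]}]'

```text
t: 34.55
ee_pos: [565.1, -0.5, 240.3]
orientation: [2.35, 2.085, -0.0]
ft_force: [0.7, 0.5, 0.4]
width: 39.9
```

```bash
python3 st.py
```

```text
ee [ 5.6508e+02 -4.7000e-01  2.4029e+02] f [0.29 1.57] force f [0.6 0.6] 0.4 w 39.94538696981434 jaw -6.82 [ 0. -0. -1.] 34.55
```

Call:
send_rows --commands '[{"translation": [0,-0.003,0],"twist": [0,0,0]},{"translation": [-0.001,-0.006,0],"twist": [0,0,0]},{"translation": [-0.001,-0.009,0],"twist": [0,0,0]},{"translation": [-0.001,-0.012,0],"twist": [0,0,0]},{"translation": [-0.002,-0.015,0],"twist": [0,0,0]},{"translation": [-0.002,-0.018,0],"twist": [0,0,0]},{"translation": [-0.002,-0.018,0],"twist": [0,0,0]},{"translation": [-0.002,-0.018,0],"twist": [0,0,0]},{"translation": [-0.002,-0.018,0],"twist": [0,0,0]},{"translation": [-0.002,-0.018,0],"twist": [0,0,0]}]'

```text
t: 35.55
ee_pos: [565.0, -1.6, 240.3]
orientation: [-2.35, -2.084, -0.001]
ft_force: [-0.4, 7.2, 1.2]
width: 40.0
```

```bash
python3 st.py
```

```text
ee [564.96  -1.59 240.31] f [0.31 0.45] force f [-1.3  7.1] 1.2 w 39.96318539858413 jaw -6.85 [ 0.     0.001 -1.   ] 35.55
```

Call:
send_rows --commands '[{"translation": [0,0,-0.002],"twist": [0,0,0]},{"translation": [0,-0.001,-0.004],"twist": [0,0,0]},{"translation": [0,-0.001,-0.006],"twist": [0,0,0]},{"translation": [0,-0.002,-0.008],"twist": [0,0,0]},{"translation": [0,-0.002,-0.01],"twist": [0,0,0]},{"translation": [0,-0.002,-0.011],"twist": [0,0,0]},{"translation": [0,-0.002,-0.012],"twist": [0,0,0]},{"translation": [0,-0.002,-0.012],"twist": [0,0,0]},{"translation": [0,-0.002,-0.012],"twist": [0,0,0]},{"translation": [0,-0.002,-0.012],"twist": [0,0,0]}]'

```text
t: 36.55
ee_pos: [565.0, -1.6, 240.3]
orientation: [-2.35, -2.084, -0.002]
ft_force: [-4.0, 8.2, 13.6]
width: 39.9
```

```bash
python3 st.py
```

```text
ee [564.96  -1.59 240.27] f [0.31 0.45] force f [-5.   7.6] 13.6 w 39.87311756398249 jaw -6.85 [ 0.     0.001 -1.   ] 36.55
```

Call:
send_rows --commands '[{"translation": [-0.001,-0.001,-0.002],"twist": [0,0,0]},{"translation": [-0.002,-0.002,-0.003],"twist": [0,0,0]},{"translation": [-0.003,-0.003,-0.004],"twist": [0,0,0]},{"translation": [-0.003,-0.004,-0.005],"twist": [0,0,0]},{"translation": [-0.003,-0.004,-0.005],"twist": [0,0,0]},{"translation": [-0.003,-0.004,-0.005],"twist": [0,0,0]},{"translation": [-0.003,-0.004,-0.005],"twist": [0,0,0]},{"translation": [-0.003,-0.004,-0.005],"twist": [0,0,0]},{"translation": [-0.003,-0.004,-0.005],"twist": [0,0,0]},{"translation": [-0.003,-0.004,-0.005],"twist": [0,0,0]}]'

```text
t: 37.55
ee_pos: [564.8, -1.7, 240.3]
orientation: [-2.35, -2.084, -0.003]
ft_force: [-4.1, 10.6, 17.2]
width: 40.0
```

```bash
python3 st.py
python3 - <<'E'
from h import *
s=grab('side');t=grab('top')
h=cv2.cvtColor(s['img'],cv2.COLOR_RGB2HSV);m=cv2.inRange(h,(6,150,100),(19,255,255));k,l,st,c=cv2.connectedComponentsWithStats(m)
print([(st[i].tolist(),c[i].round(1).tolist()) for i in range(1,k) if st[i,4]>15])
z=np.zeros((400,800,3),np.uint8);z[:,:400]=cv2.resize(t['img'][190:254,275:339],(400,400),interpolation=cv2.INTER_CUBIC);z[:,400:]=cv2.resize(s['img'][165:235,250:320],(400,400),interpolation=cv2.INTER_CUBIC);save(z,'f1')
E
```

```text
ee [564.85  -1.72 240.26] f [0.21 0.31] force f [-5.4 10.1] 17.2 w 39.99171280047894 jaw -6.86 [ 0.001  0.002 -1.   ] 37.55
[([271, 201, 20, 19, 248], [280.2, 209.8])]
```

View pics/f1.png

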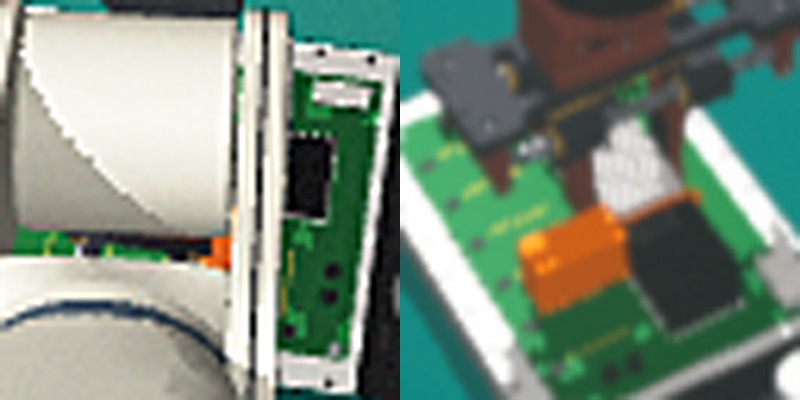

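Side view: the orange handle stands on the board with its shoulder at the black sink's front (630,240). The tongue is sandwiched between the black and bright sinks (670,205), and the loose sink is held square. Handing in.

```bash
python3 -c "
from workcell import ctrl
o=ctrl.get_obs();print(o['ft_force'],o['width'],o['t']);print(ctrl.close_job())"
```

```text
[-3.85278746 11.28941672 17.5669815 ] 40.06897638421236 37.65
the job is handed in; nothing more can be done
None
```

I handed the job in at 37.65 s, with the loose heat sink still held against the spacer and pressed down on the board.

- **Button:** I pressed it fully down twice. The first press reached 62.6 N at the wrist, well above the 5 N needed but under the 120 N limit. To make sure it had bottomed, I probed the spring lightly (2.5 N), then pressed again to the stop at 32 N. I never saw the button back up in a picture, because the arm hid it in the one I took; the spring force at the probe shows it had risen after the first press.
- **Spacer:** the tongue went into the wide gap on the loose sink's right side. The loose sink showed no movement in the top view, checked with the tongue most of the way in. The spacer's shoulder met the black sink's front at about 6–9 N, and it was left standing on the board.
- **Loose heat sink:** I squeezed the fixed left black sink once to find the row line, then gripped the loose one and slid it against the spacer.

| Final check | Value |
|---|---|
| Sideways force against the spacer | about 11 N |
| Downward force | about 17.5 N |
| Angle | -6.86°, against a row at about -6.9° |
| Sideways position | within about 0.5 mm of midway |
| Depth position | within about 0.5 mm of the row line |
| Tilt | about 0.002 rad |

**Disagreements and gaps:**
- The side camera read about 1 pixel low.
- The shoulder contact came 2.5 mm further in than the pictures predicted.
- A grey strip beside the loose sink in the top view was never explained, but nothing blocked the spacer.
- About 5 N of residual force along x remained at the end.
- I kept clear of the fan, screwdriver and jar but did not re-check them at the end.

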